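# Empty the tilting pot of casting buttons into the scrap bin

## Task

The blue tilting pot on the grey stand holds four metal casting buttons. Swing its red-handled lever over to tip the pot until all four buttons have dropped into the yellow bin beneath it, then swing the lever back so that the pot stands fully upright again, and let go. Leave the bin standing where it is and do not disturb the other things on the bench.

Things in the scene. Friction and masses are not known exactly. Their poses are not given: they have to be found in the camera images.
- stand: grey stand bolted to the worktop, 195 mm tall, base plate 85 x 120 mm. Origin: on the worktop, under the bearing. Its x axis runs along the pivot, from the lever side (-x, towards the robot) through the 36 mm thick post to the pot side (+x); its -y axis is the side to which the pot tips; z up
- pivot (a point): point on the pivot axis inside the bearing, 165 mm above the worktop; axes as the stand's. The pot and the lever turn together about the stand's x axis through it
- tilt_pot (a joint): tilt of the pot in rad: 0 = upright (against its stop), growing as it tips towards the stand's -y side, 2.32 = tipped over fully (stop; mouth down at a slope). A stiff bearing (about 0.14 N m) holds it at any angle, so about 2 to 4 N at the handle moves it
- handle (a point): middle of the red round handle (14 mm thick, 75 mm long, parallel to the pivot, free end towards the robot), 110 mm from the pivot axis on a flat lever; it spans -116 to -41 mm along the stand's x. Pot upright: lever leans 57 degrees to the stand's +y, handle 59 mm above the pivot; fully tipped: 76 degrees to -y, 27 mm above. It swings over the top
- mouth (a point): centre of the pot's open mouth. The blue pot has a steel rim, is 85 mm deep and 94 mm across the rim, 74 mm at the foot, walls 3 mm; its centre line lies 115 mm from the pivot point along the stand's x and its mouth 40 mm above the pivot axis when upright
- bin: yellow open bin, loose, 132 x 302 mm and 75 mm tall, walls 5 mm, under the pot and to its tipping side. Origin: centre of its underside; x across its short side, y along its long side, z up
- button1: one of four identical silvery casting buttons (scrap metal left after casting): a disc 21 mm across and 9 mm thick that tapers to a stub, 18 mm tall in all, 25 g; at first loose in the pot. Origin: centre of the disc's flat face
- button2: one of four identical silvery casting buttons (scrap metal left after casting): a disc 21 mm across and 9 mm thick that tapers to a stub, 18 mm tall in all, 25 g; at first loose in the pot. Origin: centre of the disc's flat face
- button3: one of four identical silvery casting buttons (scrap metal left after casting): a disc 21 mm across and 9 mm thick that tapers to a stub, 18 mm tall in all, 25 g; at first loose in the pot. Origin: centre of the disc's flat face
- button4: one of four identical silvery casting buttons (scrap metal left after casting): a disc 21 mm across and 9 mm thick that tapers to a stub, 18 mm tall in all, 25 g; at first loose in the pot. Origin: centre of the disc's flat face
- flask: bystander: closed brass-coloured denture flask, 90 x 90 x 70 mm; origin at the centre of its underside
- calliper: bystander: calliper lying flat, 67 x 225 x 13 mm; origin at the centre of its underside
- marker: bystander: black-and-white marker pen, lying, 17 x 135 x 16 mm; origin at the centre of its underside
- cast: bystander: blue plaster dental cast with teeth, 62 x 74 x 43 mm; origin at the centre of its underside

How it is judged:
By the outcome, as a careful person would: the job done as asked, in the order asked, and still so for the second after the job is handed in, with the robot touching nothing.
It also fails if it takes over 48 s, if anything falls off the work surface, if the arm or the gripper's body presses on something with over 40 N, if the wrist force passes 120 N, or if a joint passes its speed limit or range.

## Robot

A 7-joint arm with a two-finger parallel gripper is mounted at the origin on a cart in front of the work surface, level with it; the furniture and walls round the work are solid. World frame = base frame: x ahead of the robot, y to its left, z up, the work surface at z = 0. Lengths are in m, angles in rad, forces in N, time in s.
With the tool pointing down it reaches from about 0.4 to 0.85 m from the base axis. Payload 10.4 kg.
Tool frame: the origin (TCP) lies between the finger pads; the fingertips stand ahead of it and the grasp point (between the pads) lies 3 mm ahead of it (r.tips_ahead is the z of the fingertips in the tool frame, in m); z points along the fingers, y is the line along which they close (so a half turn about z gives the same grasp; the last joint's range is limited). The gripper opens to 87 mm and grips with 3 to 60 N. Pads are 19 mm wide; open, the fingers measure 117 mm over their backs; the gripper's body (75 mm by 190 mm) begins 51 mm behind the grasp point.
Start: joints at [-1.156, 0.332, -0.065, 1.46, 0.022, 1.35, -0.088], TCP at [0.265, 0.566, 0.245] pointing down, gripper open.
Joint ranges: [-2.6, 2.6], [-0.5, 2.12], [-1.47, 1.34], [0.16, 2.42], [-1.27, 4.41], [0.06, 2.06], [-2.6, 2.6]. Speed limits (rad/s): [2.22, 2.22, 2.79, 2.79, 3.14, 3.14, 3.14].

## Interface

Orientations are given as a unit quaternion [x, y, z, w].
In Python, from bench import telemetry, camera, get_calibration, r gives the robot as it stands.
- The arm moves only by the tool drive_tool, never from a script. Its argument "series" is one flat list of numbers, 7 for each row, row after row: the turn, a rotation vector about the tool's x, y, z in units of 5 degrees (1.0 is 5 degrees), then the shift along the tool's x, y, z in units of 40 mm (1.0 is 40 mm), then the opening, from -1 (shut) to 1 (fully open). A call has 1 to 10 rows; each row is the pose to reach, as a shift and turn from the pose commanded when the call began, along the tool's axes at that moment; what a row does not reach only later rows make up. A row lasts 1/12 s, in which the tool goes at most 41.7 mm and 7.16 degrees, less where a joint would pass 70% of its speed; a pose out of reach is approached as far as the arm can. A call with a gripper value outside its range is refused whole. The fingers move at their own pace and stop on an object; "grip_force" is the grip in N (left out, the last holds). Time passes only in rows, so rows that repeat a pose let the fingers close. It gives the time, the measured TCP pose, the force, the opening and the grip force at its end, in the units of the state.
- telemetry.read_state(): the state, without advancing time (a new reading comes with each control period).
- camera(name): name is "scene" or "side" or "wrist"; returns the picture (480x640x3 uint8, red, green, blue); there is no depth.
- get_calibration(name): a dict with "fovy" (degrees; the focal length in pixels is half the picture's height over the tangent of half this angle, whatever the lens; pixels are square), "cx", "cy" (the principal point, pixels), "dist" ([k1, k2, p1, p2, k3] as OpenCV has them; the pictures are not rectified), "xyz" and "rotation" of the camera in the world. Camera axes: x right, y up, looking along -z (the intrinsics and any distortion apply to the point x, -y, -z); pixel columns grow to the right and rows downward; lengths in m; the calibration is good to about 2 mm. A picture is of the moment at which its call begins: read the wrist's pose just before it. get_calibration takes no time and is no camera call; for the wrist camera it gives the pose at the moment of the call.
- r.close_job(): hands the job in; it is judged then, once.
The state is a dict: "time": time; "joint_positions": joint angles; "joint_vel": joint speeds; "joint_torque": joint torques, N m; "ee_pos": TCP position; "eef_rot": TCP orientation; "ft_force": force on the tool from outside, world axes, zero at the start; "torque": the same for the moment, N m; "width": finger opening in m; "grip_force": force on a finger pad.
Only numpy, scipy, OpenCV 4.12 (cv2) and the standard library are available. Lean on these libraries where they do the work, as an engineer would, in place of code of your own. Each camera call takes 0.05 s, during which the arm holds its last target. There are 200 camera calls.

## Working session

There is one attempt and no reset: what is moved stays moved. The work goes in short steps, Python scripts to look and compute and a tool call to move; the robot and the scene stay as the last step left them, time stands still between calls to the robot, and variables do not carry over. Pictures are saved under pics/ and viewed, at most 10 in all, crops included, and the job is handed in when it is done.

Besides the shell and the picture viewer there is one more tool, called after "Emit:" as name(argument=value, ...) on one line, values as JSON. drive_tool: Moves the arm, as the interface text tells. Its arguments: {"type":"object","properties":{"series":{"type":"array"},"grip_force":{"type":"number"}},"required":["series"]}

```bash
mkdir -p pics; python3 - <<'E'
from bench import telemetry,camera,get_calibration,r
import cv2
for n in("scene","side"):
    cv2.imwrite(f"pics/{n}0.png",camera(n)[:,:,::-1]); print(n,get_calibration(n))
print(telemetry.read_state(),r.tips_ahead)
E
```

```text
scene {'fovy': 51.35318775122388, 'cx': 320.5279366375899, 'cy': 235.59062831389525, 'dist': array([-0.00137764,  0.        ,  0.        ,  0.        ,  0.        ]), 'xyz': array([-0.43345267, -0.82766049,  0.69284654]), 'rotation': array([ 0.49893916, -0.23550334, -0.37133632,  0.74679799])}
side {'fovy': 53.909452237046885, 'cx': 312.8618552176256, 'cy': 238.70115560520537, 'dist': array([-0.04718979,  0.        ,  0.        ,  0.        ,  0.        ]), 'xyz': array([ 1.32639442, -0.15322988,  1.25340825]), 'rotation': array([0.22818707, 0.19784285, 0.61503535, 0.7283683 ])}
{'time': 0.1, 'joint_positions': array([-1.15563858,  0.33280784, -0.06469842,  1.4608526 ,  0.02160604,
        1.34992411, -0.08848821]), 'joint_vel': array([-0.00196364, -0.00023833,  0.00112441, -0.00290531,  0.00029968,
       -0.00022525,  0.00206017]), 'joint_torque': array([ 2.02581105e-03, -6.24536848e+01,  2.48451205e-02, -3.90716743e+01,
       -6.13552518e-02,  3.65398068e-02,  8.04012507e-05]), 'ee_pos': array([0.264811  , 0.56576832, 0.24383627]), 'eef_rot': array([ 2.17120335e-01,  9.76144631e-01, -6.39003182e-04, -1.08367486e-04]), 'ft_force': array([ 0.28348672,  0.17080696, -0.70384861]), 'torque': array([ 0.0340682 , -0.02945154, -0.00411513]), 'grip_force': 0.0, 'width': 0.08700497243436667} 0.022
```

View pics/scene0.png

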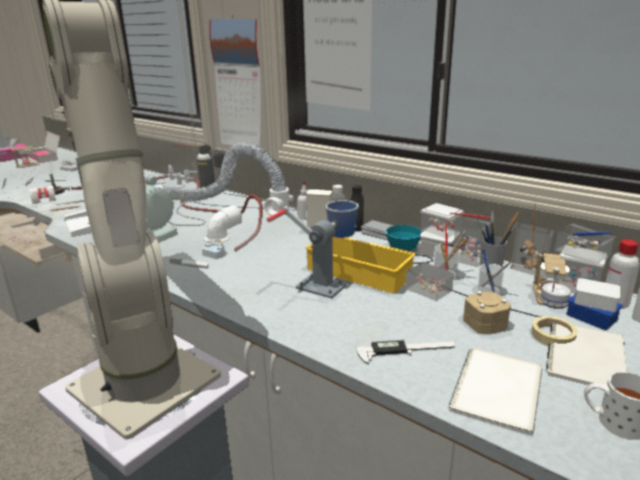

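View pics/side0.png

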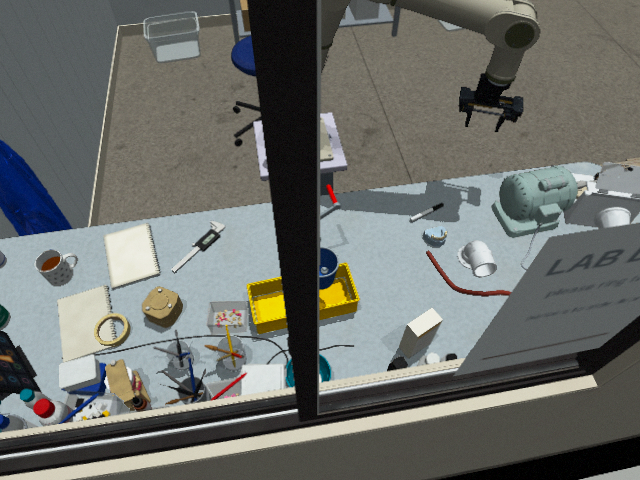

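The scene view shows the stand base near (323,285), the bearing near (320,235) and the red handle near (277,215). The side view shows the handle near (333,196) and the pot near (328,265), partly behind the window frame. I'll enlarge both.

```bash
python3 - <<'E'
import cv2,numpy as np
a=cv2.imread("pics/scene0.png")[180:305,250:420];b=cv2.imread("pics/side0.png")[170:345,235:375]
a=cv2.resize(a,None,fx=4.7,fy=4.7,interpolation=cv2.INTER_CUBIC)
cv2.imwrite("pics/c1.png",a)
E
```

```text
(no output)
```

View pics/c1.png

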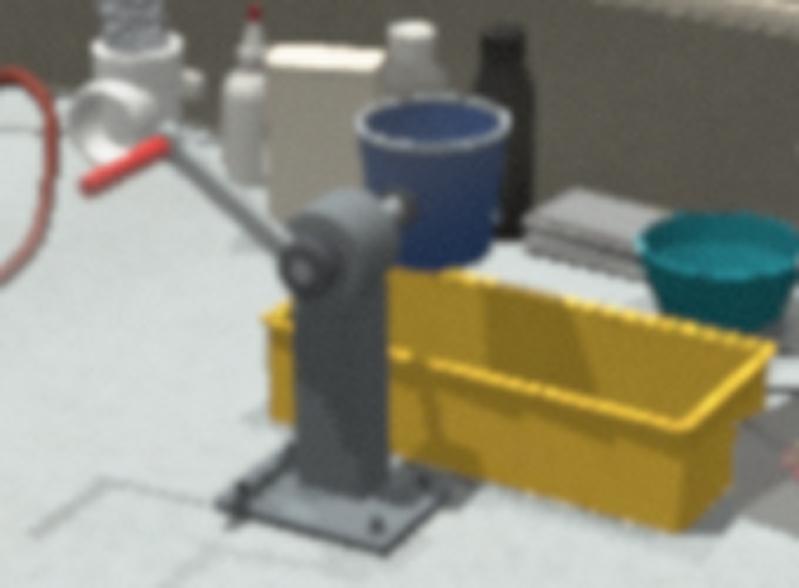

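```bash
cat > h.py <<'E'
import numpy as np,cv2
from scipy.spatial.transform import Rotation as R
from bench import get_calibration
def proj(n,P,c=None):
    c=c or get_calibration(n); f=240/np.tan(np.radians(c["fovy"])/2)
    q=(np.array(P,float)-c["xyz"])@R.from_quat(c["rotation"]).as_matrix()*[1,-1,-1]
    K=np.array([[f,0,c["cx"]],[0,f,c["cy"]],[0,0,1]])
    return cv2.projectPoints(q,np.zeros(3),np.zeros(3),K,np.array(c["dist"]))[0][:,0]
E
python3 - <<'E'
from h import *
from scipy.optimize import least_squares
cr=np.array([[434,124],[88,186],[165,147],[222,505],[387,553],[303,268]])
px=np.array([250,180])+(cr+.5)/4.7-.5
sd=np.array([[329,186],[338,207]])
cs,ci=get_calibration("scene"),get_calibration("side")
def res(p):
    x,y,w,x0,xh=p
    M=R.from_euler("z",w).as_matrix()
    H=[[-.116,.0923,.225],[-.041,.0923,.225]]
    L=np.array([[.115,0,.205]]+H+[[x0,.06,0],[x0,-.06,0],[xh,0,.165]])
    T=lambda a:np.array(a)@M.T+[x,y,0]
    return np.r_[(proj("scene",T(L),cs)-px).ravel(),.5*(proj("side",T(H),ci)-sd).ravel(),(x0+.0425)/.01]
s=least_squares(res,[.6,0,0,-.04,-.03],loss="soft_l1");print(s.x.round(4),s.fun.round(1))
x,y,w=s.x[:3];M=R.from_euler("z",w).as_matrix()
for a in([0,0,.165],[-.0785,.0923,.225],[-.116,.0923,.225],[.115,0,.205]):print((M@a+[x,y,0]).round(4))
E
```

```text
[ 0.5631 -0.045   0.1077 -0.0469 -0.0385] [ 0.2 -0.1 -0.4 -0.1 -0.1 -0.5 -0.6 -0.4  0.5 -0.   0.1  0.1 -0.1  0.4
 -0.8 -0.4 -0.4]
[ 0.5631 -0.045   0.165 ]
[0.4752 0.0383 0.225 ]
[0.4379 0.0343 0.225 ]
[ 0.6775 -0.0326  0.205 ]
```

The fit is good: all residuals are under 1 px. The stand is at (0.563, -0.045) with yaw 0.108, and the handle middle is at (0.475, 0.038, 0.225). Next I'll move towards a point above the handle.

Emit:
drive_tool(series=[0,0,-0.6,-0.3,-0.3,-0.5,1,0,0,-1.3,-0.9,-0.8,-1.0,1,0,0,-2,-1.5,-1.4,-1.4,1,0,0,-2.7,-2.1,-2.0,-1.4,1,0,0,-3.4,-2.7,-2.6,-1.4,1,0,0,-4.1,-3.3,-3.2,-1.4,1,0,0,-4.8,-3.9,-3.8,-1.4,1,0,0,-5.5,-4.5,-4.4,-1.4,1,0,0,-6.0,-4.9,-4.8,-1.4,1,0,0,-6.26,-5.1,-4.9,-1.4,1])

```text
time: 0.93
ee_pos: [0.368, 0.2983, 0.3007]
eef_rot: [-0.053, 0.999, -0.0, 0.0]
ft_force: [0.4, -0.2, -0.4]
width: 0.0866
grip_force: 0.0
```

```bash
cat >> h.py <<'E'
def go(target,yaw=None):
    "print shift (units) and turn from measured pose to TCP target, tool down, tool y along yaw"
    from bench import telemetry
    s=telemetry.read_state(); Q=R.from_quat(s["eef_rot"])
    y=yaw if yaw is not None else .1077+np.pi/2
    Y=np.array([np.cos(y),np.sin(y),0]);Z=np.array([0,0,-1]);T=R.from_matrix(np.c_[np.cross(Y,Z),Y,Z])
    print("t",round(s["time"],2),"pos",s["ee_pos"].round(4),"turn",(np.degrees((Q.inv()*T).as_rotvec())/5).round(2),
      "shift",(Q.inv().apply(np.array(target)-s["ee_pos"])/.04).round(2),"F",s["ft_force"].round(1),"w",round(s["width"],4),"q",s["joint_positions"].round(2))
E
python3 -c "
from h import *
go([.4687,.0377,.30])"
```

```text
t 0.93 pos [0.368  0.2983 0.3007] turn [-0.    0.   -0.01] shift [-1.81 -6.75  0.02] F [ 0.4 -0.2 -0.4] w 0.0866 q [-0.85 -0.03  0.07  1.76  0.    1.42  0.9 ]
```

Emit:
drive_tool(series=[0,0,0,-0.1,-0.4,0,1,0,0,0,-0.3,-1.1,0,1,0,0,0,-0.5,-1.9,0,1,0,0,0,-0.7,-2.7,0,1,0,0,0,-0.95,-3.5,0,1,0,0,0,-1.2,-4.3,0,1,0,0,0,-1.4,-5.1,0,1,0,0,0,-1.6,-5.9,0,1,0,0,0,-1.75,-6.5,0,1,0,0,0,-1.81,-6.75,0,1])

```text
time: 1.77
ee_pos: [0.4684, 0.0376, 0.3004]
eef_rot: [-0.052, 0.999, -0.0, 0.0]
ft_force: [0.9, -0.5, -0.1]
width: 0.0875
grip_force: 0.0
```

```bash
python3 -c "
from h import *
from bench import camera
go([.4687,.0377,.228])
c=get_calibration('wrist')
I=camera('wrist')[:,:,::-1].copy()
M=R.from_euler('z',.1077)
P=M.apply([[-.116,.0923,.225],[-.041,.0923,.225],[.115,0,.205],[0,0,.195]])+[.5631,-.045,0]
for p in proj('wrist',P,c): print(p.round(0)); cv2.drawMarker(I,tuple(int(v) for v in p),(0,255,0),0,12)
cv2.imwrite('pics/w1.png',I)"
```

```text
t 1.77 pos [0.4684 0.0376 0.3004] turn [-0.01  0.   -0.04] shift [-0.01  0.    1.81] F [ 0.9 -0.5 -0.1] w 0.0875 q [-0.58 -0.06  0.39  1.78  0.02  1.42  1.48]
[321. 204.]
[321. 333.]
[197. 511.]
[186. 367.]
```

View pics/w1.png

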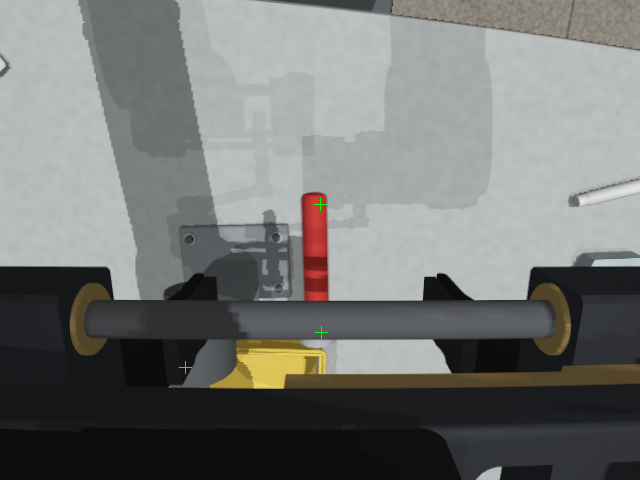

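The wrist view shows the handle at u≈314, where I predicted 321. It is therefore about 4 mm towards the stand's -y and about 6 mm nearer the robot, so I'll correct for that, descend and close gently.

Emit:
drive_tool(series=[0,0,0,0,-0.09,0.3,1,0,0,0,0,-0.09,0.7,1,0,0,0,0,-0.09,1.1,1,0,0,0,0,-0.09,1.5,1,0,0,0,0,-0.09,1.7,1,0,0,0,0,-0.09,1.8,1,0,0,0,0,-0.09,1.8,0,0,0,0,0,-0.09,1.8,-1,0,0,0,0,-0.09,1.8,-1,0,0,0,0,-0.09,1.8,-1], grip_force=10)

```text
time: 2.65
ee_pos: [0.4686, 0.0381, 0.2293]
eef_rot: [-0.054, 0.999, 0.0, 0.001]
ft_force: [-0.2, -0.1, 0.3]
width: 0.0681
grip_force: 0.0
```

Emit:
drive_tool(series=[0,0,0,0,0,0,-1,0,0,0,0,0,0,-1,0,0,0,0,0,0,-1])

```text
time: 2.9
ee_pos: [0.4683, 0.038, 0.2287]
eef_rot: [-0.054, 0.999, 0.0, 0.0]
ft_force: [-0.9, 0.3, 0.5]
width: 0.0481
grip_force: 0.0
```

```bash
cat >> h.py <<'E'
def arc(deg,steps,a0=57.):
    "rows (y,z shift units) from handle angle a0 through deg list; vertical tool, tool y=stand y, z down"
    r=.110/.04; A=np.radians(a0)
    for d in np.linspace(a0,deg,steps+1)[1:]:
        a=np.radians(d); print(round(d,1),round(r*(np.sin(a)-np.sin(A)),2),round(-r*(np.cos(a)-np.cos(A)),2))
E
python3 -c "
from h import *
go([.4687,.0377,.228])
arc(-77,30)"
```

```text
t 2.9 pos [0.4683 0.038  0.2287] turn [0.   0.   0.01] shift [-0.01 -0.01  0.02] F [-0.9  0.3  0.5] w 0.0481 q [-0.58 -0.02  0.4   1.9   0.01  1.26  1.5 ]
52.5 -0.12 -0.18
48.1 -0.26 -0.34
43.6 -0.41 -0.49
39.1 -0.57 -0.64
34.7 -0.74 -0.76
30.2 -0.92 -0.88
25.7 -1.11 -0.98
21.3 -1.31 -1.06
16.8 -1.51 -1.13
12.3 -1.72 -1.19
7.9 -1.93 -1.23
3.4 -2.14 -1.25
-1.1 -2.36 -1.25
-5.5 -2.57 -1.24
-10.0 -2.78 -1.21
-14.5 -2.99 -1.17
-18.9 -3.2 -1.1
-23.4 -3.4 -1.03
-27.9 -3.59 -0.93
-32.3 -3.78 -0.83
-36.8 -3.95 -0.7
-41.3 -4.12 -0.57
-45.7 -4.28 -0.42
-50.2 -4.42 -0.26
-54.7 -4.55 -0.09
-59.1 -4.67 0.09
-63.6 -4.77 0.28
-68.1 -4.86 0.47
-72.5 -4.93 0.67
-77.0 -4.99 0.88
```

Emit:
drive_tool(series=[0,0,0,0,0,0,-1,0,0,0,0,0,0,-1,0,0,0,0,0,0,-1,0,0,0,0,0,0,-1,0,0,0,0,0,0,-1,0,0,0,0,0,0,-1])

```text
time: 3.4
ee_pos: [0.4685, 0.0357, 0.2285]
eef_rot: [-0.053, 0.999, -0.001, 0.0]
ft_force: [1.4, -8.4, -0.4]
width: 0.0132
grip_force: 10.0
```

```bash
python3 -c "
from h import *
from bench import camera
go([.4687,.0377,.228])
cv2.imwrite('pics/w2.png',camera('wrist')[:,:,::-1])"
```

```text
t 3.4 pos [0.4685 0.0357 0.2285] turn [-0.03  0.   -0.01] shift [-0.01  0.05  0.01] F [ 1.4 -8.4 -0.4] w 0.0132 q [-0.58 -0.02  0.4   1.9   0.01  1.26  1.5 ]
```

View pics/w2.png

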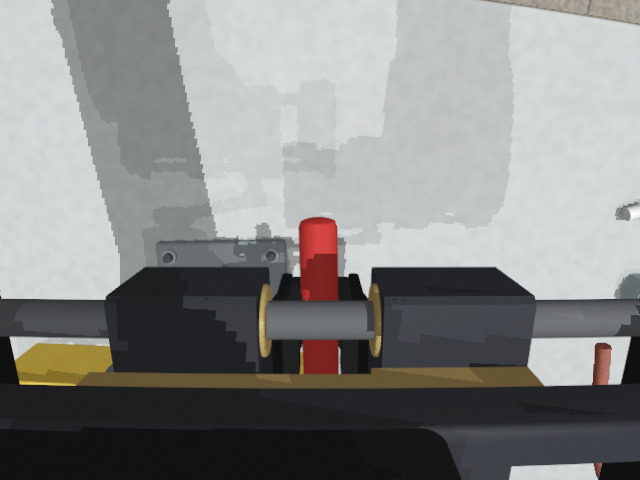

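The handle is gripped between the pads (width 13 mm). I'll start swinging it over the top.

Emit:
drive_tool(series=[0,0,0,0,-0.18,-0.18,-1,0,0,0,0,-0.32,-0.34,-1,0,0,0,0,-0.47,-0.49,-1,0,0,0,0,-0.63,-0.64,-1,0,0,0,0,-0.8,-0.76,-1,0,0,0,0,-0.98,-0.88,-1,0,0,0,0,-1.17,-0.98,-1,0,0,0,0,-1.37,-1.06,-1,0,0,0,0,-1.57,-1.13,-1,0,0,0,0,-1.78,-1.19,-1])

```text
time: 4.28
ee_pos: [0.4767, -0.0325, 0.2778]
eef_rot: [-0.055, 0.998, 0.001, 0.001]
ft_force: [2.1, 4.3, 2.6]
width: 0.0134
grip_force: 10.0
```

```bash
python3 -c "
from h import *
go([.4687,.0377,.228])
arc(-77,20,12.3)"
```

```text
t 4.28 pos [ 0.4767 -0.0325  0.2778] turn [0.02 0.03 0.02] shift [0.01 1.76 1.25] F [2.1 4.3 2.6] w 0.0134 q [-0.51 -0.04  0.48  1.81  0.02  1.37  1.64]
7.8 -0.21 -0.04
3.4 -0.42 -0.06
-1.1 -0.64 -0.06
-5.6 -0.85 -0.05
-10.0 -1.06 -0.02
-14.5 -1.27 0.02
-19.0 -1.48 0.09
-23.4 -1.68 0.16
-27.9 -1.87 0.26
-32.3 -2.06 0.36
-36.8 -2.23 0.49
-41.3 -2.4 0.62
-45.7 -2.56 0.77
-50.2 -2.7 0.93
-54.7 -2.83 1.1
-59.1 -2.95 1.28
-63.6 -3.05 1.46
-68.1 -3.14 1.66
-72.5 -3.21 1.86
-77.0 -3.27 2.07
```

Emit:
drive_tool(series=[0,0,0,0,-0.21,-0.04,-1,0,0,0,0,-0.42,-0.06,-1,0,0,0,0,-0.64,-0.06,-1,0,0,0,0,-0.85,-0.05,-1,0,0,0,0,-1.06,-0.02,-1,0,0,0,0,-1.27,0.02,-1,0,0,0,0,-1.48,0.09,-1,0,0,0,0,-1.68,0.16,-1,0,0,0,0,-1.87,0.26,-1,0,0,0,0,-2.06,0.36,-1])

```text
time: 5.12
ee_pos: [0.4847, -0.1156, 0.2611]
eef_rot: [-0.054, 0.999, 0.0, -0.0]
ft_force: [3.6, 1.8, 1.1]
width: 0.0139
grip_force: 10.0
```

Emit:
drive_tool(series=[0,0,0,0,-0.17,0.13,-1,0,0,0,0,-0.34,0.26,-1,0,0,0,0,-0.5,0.41,-1,0,0,0,0,-0.64,0.57,-1,0,0,0,0,-0.77,0.74,-1,0,0,0,0,-0.89,0.92,-1,0,0,0,0,-0.99,1.1,-1,0,0,0,0,-1.07,1.28,-1,0,0,0,0,-1.12,1.45,-1,0,0,0,0,-1.16,1.6,-1])

```text
time: 5.95
ee_pos: [0.4897, -0.1618, 0.197]
eef_rot: [-0.054, 0.999, -0.0, -0.0]
ft_force: [0.6, -0.9, 1.9]
width: 0.0136
grip_force: 10.0
```

```bash
python3 -c "
from h import *
go([.4687,.0377,.228])
M=R.from_euler('z',.1077)
from bench import telemetry
print(M.inv().apply(telemetry.read_state()['ee_pos']-[.5631,-.045,.168]))"
```

```text
t 5.95 pos [ 0.4897 -0.1618  0.197 ] turn [-0.01 -0.    0.  ] shift [-0.02  5.01 -0.78] F [ 0.6 -0.9  1.9] w 0.0136 q [-0.35  0.13  0.63  1.84 -0.08  1.2   1.98]
[-0.0855644  -0.10823074  0.02896371]
```

Emit:
drive_tool(series=[0,0,0,0,0,0.05,-1,0,0,0,0,0,0.1,-1,0,0,0,0,0,0.13,-1,0,0,0,0,0,0.13,-1,0,0,0,0,0,0.13,-1,0,0,0,0,0,0.13,-1])

```text
time: 6.45
ee_pos: [0.49, -0.1624, 0.1933]
eef_rot: [-0.054, 0.999, -0.001, 0.001]
ft_force: [-1.8, -4.8, 7.9]
width: 0.0138
grip_force: 10.0
```

```bash
python3 -c "
from h import *
from bench import camera
go([.4687,.0377,.228])
a=camera('scene')[175:305,270:430,::-1];b=camera('side')[225:355,225:375,::-1]
cv2.imwrite('pics/side_full.png',camera('side')[:,:,::-1])
f=lambda i:cv2.resize(i,(400,340),interpolation=cv2.INTER_CUBIC)
cv2.imwrite('pics/t1.png',np.hstack([f(a),f(b)]))"
```

```text
t 6.45 pos [ 0.49   -0.1624  0.1933] turn [-0.02  0.01 -0.01] shift [-0.01  5.03 -0.88] F [-1.8 -4.8  7.9] w 0.0138 q [-0.35  0.13  0.63  1.85 -0.08  1.19  1.99]
```

View pics/t1.png

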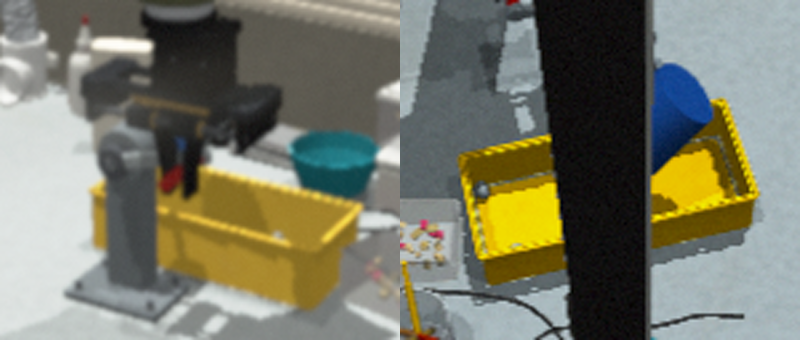

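The pot is on its tipped stop. Two buttons are visible in the bin, at (482,190) and (515,245) in the picture, and the rest of the bin is hidden. I'll rock the pot against the stop to shake out any buttons left inside.

Emit:
drive_tool(series=[0,0,0,0,0.13,-0.41,-1,0,0,0,0,0.32,-0.79,-1,0,0,0,0,0.13,-0.41,-1,0,0,0,0,0,0,-1,0,0,0,0,0,0,-1,0,0,0,0,0.13,-0.41,-1,0,0,0,0,0.32,-0.79,-1,0,0,0,0,0.13,-0.41,-1,0,0,0,0,0,0,-1,0,0,0,0,0,0,-1])

```text
time: 7.43
ee_pos: [0.4908, -0.1614, 0.1911]
eef_rot: [-0.054, 0.999, -0.001, 0.001]
ft_force: [6.6, -1.3, -0.9]
width: 0.012
grip_force: 10.0
```

Emit:
drive_tool(series=[0,0,0,0,0.13,-0.41,-1,0,0,0,0,0.32,-0.79,-1,0,0,0,0,0.13,-0.41,-1,0,0,0,0,0,0,-1,0,0,0,0,0,0,-1,0,0,0,0,0.13,-0.41,-1,0,0,0,0,0.32,-0.79,-1,0,0,0,0,0.13,-0.41,-1,0,0,0,0,0,0,-1,0,0,0,0,0,0,-1])

```text
time: 8.27
ee_pos: [0.4905, -0.1607, 0.1908]
eef_rot: [-0.055, 0.999, -0.0, 0.001]
ft_force: [6.0, 0.9, -1.5]
width: 0.012
grip_force: 10.1
```

```bash
python3 -c "
from h import *
from bench import camera
go([.4687,.0377,.228])
a=camera('scene')[205:305,300:430,::-1];b=camera('side')[225:355,225:375,::-1]; c=camera('wrist')[:,:,::-1]
f=lambda i:cv2.resize(i,(400,300),interpolation=cv2.INTER_CUBIC)
cv2.imwrite('pics/t2.png',np.vstack([np.hstack([f(a),f(b)]),np.hstack([f(c),f(c[240:])])]))
arc(57,30,-77)"
```

```text
t 8.27 pos [ 0.4905 -0.1607  0.1908] turn [-0.    0.01  0.02] shift [ 0.    4.99 -0.93] F [ 6.   0.9 -1.5] w 0.012 q [-0.35  0.13  0.63  1.85 -0.09  1.18  1.99]
-72.5 0.06 -0.21
-68.1 0.13 -0.41
-63.6 0.22 -0.6
-59.1 0.32 -0.79
-54.7 0.44 -0.97
-50.2 0.57 -1.14
-45.7 0.71 -1.3
-41.3 0.87 -1.45
-36.8 1.03 -1.58
-32.3 1.21 -1.7
-27.9 1.39 -1.81
-23.4 1.59 -1.91
-18.9 1.79 -1.98
-14.5 1.99 -2.04
-10.0 2.2 -2.09
-5.5 2.41 -2.12
-1.1 2.63 -2.13
3.4 2.84 -2.13
7.9 3.06 -2.11
12.3 3.27 -2.07
16.8 3.47 -2.01
21.3 3.68 -1.94
25.7 3.87 -1.86
30.2 4.06 -1.76
34.7 4.24 -1.64
39.1 4.42 -1.51
43.6 4.58 -1.37
48.1 4.73 -1.22
52.5 4.86 -1.05
57.0 4.99 -0.88
```

View pics/t2.png

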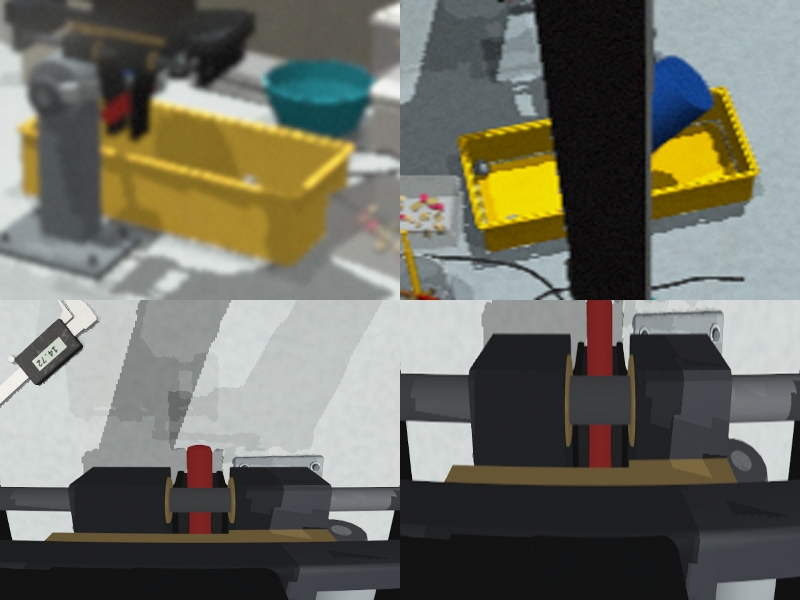

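The handle slid about 4 mm in the pads during rocking. The bearing holds the pot, so I'll let go, rise, and look into the bin from above before going back.

Emit:
drive_tool(series=[0,0,0,0,0,0,0,0,0,0,0,0,0,0,0,0,0,0,0,0,0,0,0,0,0,0,-0.4,0,0,0,0,0,0,-1.2,0,0,0,0,0,0,-2.1,0,0,0,0,0,0,-3.0,0,0,0,0,0,0,-3.9,0,0,0,0,0,0,-4.7,0,0,0,0,0,0,-5.2,0])

```text
time: 9.25
ee_pos: [0.4899, -0.1612, 0.404]
eef_rot: [-0.054, 0.999, -0.0, 0.002]
ft_force: [0.7, 0.1, 0.1]
width: 0.0436
grip_force: 0.0
```

```bash
python3 -c "
from h import *
go([.70,-.10,.40])
c=get_calibration('wrist');print(c)"
```

```text
t 9.25 pos [ 0.4899 -0.1612  0.404 ] turn [-0.    0.04  0.01] shift [-5.39  0.96  0.12] F [0.7 0.1 0.1] w 0.0436 q [-0.38  0.03  0.64  1.49 -0.02  1.62  1.93]
{'fovy': 60.68347794203802, 'cx': 319.8081618239129, 'cy': 240.1167017696042, 'dist': array([-0.05048329,  0.        ,  0.        ,  0.        ,  0.        ]), 'xyz': array([ 0.42476735, -0.16896584,  0.54560539]), 'rotation': array([-0.08255976, -0.09153864,  0.738619  ,  0.66275677])}
```

Emit:
drive_tool(series=[0,-0.3,0,-0.3,0,0,0,0,-0.8,0,-0.9,0.1,0,0,0,-1.3,0,-1.5,0.2,0,0,0,-1.8,0,-2.1,0.4,0,0,0,-2.3,0,-2.8,0.5,0,0,0,-2.8,0,-3.4,0.6,0,0,0,-3.3,0,-4.0,0.7,0,0,0,-3.7,0,-4.6,0.9,0,0,0,-4,0,-5.1,0.95,0,0,0,-4,0,-5.3,0.95,0,0])

```text
time: 10.08
ee_pos: [0.6977, -0.0985, 0.3988]
eef_rot: [-0.054, 0.983, 0.01, 0.173]
ft_force: [0.1, -0.1, -1.3]
width: 0.044
grip_force: 0.0
```

```bash
python3 -c "
from h import *
from bench import camera
go([.4899,-.1612,.404])
cv2.imwrite('pics/v1.png',camera('wrist')[:,:,::-1])"
```

```text
t 10.08 pos [ 0.6977 -0.0985  0.3988] turn [0.01 3.99 0.03] shift [ 4.97 -0.99 -1.95] F [ 0.1 -0.1 -1.3] w 0.044 q [-0.37  0.25  0.61  1.33 -0.26  1.27  1.92]
```

View pics/v1.png

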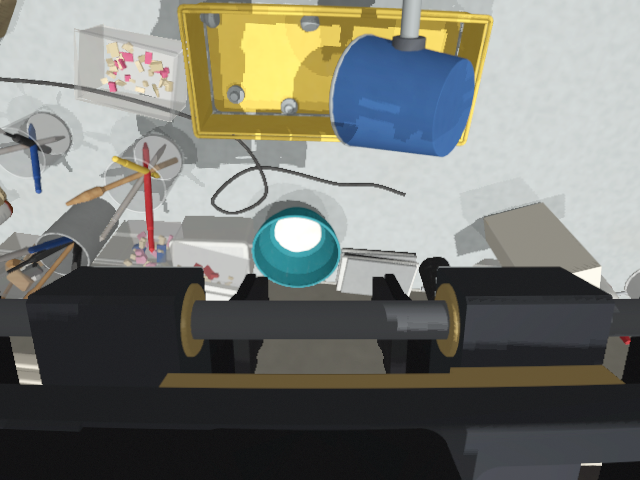

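All four buttons are in the bin, at (211,18), (310,22), (235,94) and (290,106). I'll go back to the handle and regrasp it.

Emit:
drive_tool(series=[0,0.3,0,0.4,-0.1,-0.1,0,0,0.9,0,1.0,-0.2,-0.4,0,0,1.5,0,1.6,-0.3,-0.6,0,0,2.0,0,2.2,-0.4,-0.85,0,0,2.5,0,2.8,-0.55,-1.1,0,0,3.0,0,3.4,-0.7,-1.35,0,0,3.5,0,4.0,-0.8,-1.6,0,0,3.9,0,4.6,-0.9,-1.8,0,0,4,0,4.97,-0.99,-1.95,0,0,4,0,4.97,-0.99,-1.95,0])

```text
time: 10.97
ee_pos: [0.485, -0.1657, 0.4067]
eef_rot: [-0.052, 0.999, 0.0, -0.0]
ft_force: [-0.7, -1.3, 1.4]
width: 0.043
grip_force: 0.0
```

```bash
python3 -c "
from h import *
go([.4902,-.1615,.195])"
```

```text
t 10.97 pos [ 0.485  -0.1657  0.4067] turn [ 0.01 -0.01 -0.04] shift [-0.14  0.09  5.29] F [-0.7 -1.3  1.4] w 0.043 q [-0.38  0.03  0.65  1.49 -0.02  1.63  1.94]
```

Emit:
drive_tool(series=[0,0,0,0,0,0.3,0,0,0,0,0,0,1.0,0,0,0,0,0,0,1.8,0,0,0,0,0,0,2.6,0,0,0,0,0,0,3.3,0,0,0,0,0,0,3.8,0,0,0,0,0,0,3.8,0])

```text
time: 11.55
ee_pos: [0.4861, -0.1625, 0.2501]
eef_rot: [-0.054, 0.999, 0.001, -0.003]
ft_force: [-0.0, -0.0, 0.4]
width: 0.0433
grip_force: 0.0
```

```bash
python3 -c "
from h import *
go([.4902,-.1615,.195])"
```

```text
t 11.55 pos [ 0.4861 -0.1625  0.2501] turn [ 0.02 -0.07  0.  ] shift [-0.11  0.01  1.38] F [-0.  -0.   0.4] w 0.0433 q [-0.37  0.08  0.64  1.77 -0.05  1.32  1.96]
```

Emit:
drive_tool(series=[0,0,0,-0.05,0,0.4,0,0,0,0,-0.1,0,0.9,0,0,0,0,-0.1,0,1.3,0,0,0,0,-0.1,0,1.38,0,0,0,0,-0.1,0,1.38,-1,0,0,0,-0.1,0,1.38,-1,0,0,0,-0.1,0,1.38,-1,0,0,0,-0.1,0,1.38,-1,0,0,0,-0.1,0,1.38,-1,0,0,0,-0.1,0,1.38,-1], grip_force=14)

```text
time: 12.38
ee_pos: [0.4927, -0.1603, 0.1987]
eef_rot: [-0.055, 0.998, 0.001, -0.0]
ft_force: [-0.2, 1.9, 0.4]
width: 0.013
grip_force: 13.9
```

Emit:
drive_tool(series=[0,0,0,0,0,0,-1,0,0,0,0,0,0,-1])

```text
time: 12.55
ee_pos: [0.4927, -0.1603, 0.1986]
eef_rot: [-0.055, 0.998, 0.001, -0.0]
ft_force: [0.2, 6.8, -1.2]
width: 0.0133
grip_force: 14.0
```

Emit:
drive_tool(series=[0,0,0,0,0.05,-0.15,-1,0,0,0,0,0.12,-0.35,-1,0,0,0,0,0.21,-0.55,-1,0,0,0,0,0.31,-0.75,-1,0,0,0,0,0.43,-0.93,-1,0,0,0,0,0.56,-1.1,-1,0,0,0,0,0.7,-1.26,-1,0,0,0,0,0.86,-1.41,-1,0,0,0,0,1.02,-1.54,-1,0,0,0,0,1.2,-1.66,-1])

```text
time: 13.38
ee_pos: [0.4855, -0.1096, 0.2617]
eef_rot: [-0.057, 0.998, 0.002, -0.003]
ft_force: [2.8, 14.1, -26.2]
width: 0.0127
grip_force: 15.0
```

Emit:
drive_tool(series=[0,0,0,0,0.18,-0.11,-1,0,0,0,0,0.38,-0.21,-1,0,0,0,0,0.58,-0.28,-1,0,0,0,0,0.78,-0.34,-1,0,0,0,0,0.99,-0.39,-1,0,0,0,0,1.2,-0.42,-1,0,0,0,0,1.42,-0.43,-1,0,0,0,0,1.63,-0.43,-1,0,0,0,0,1.85,-0.41,-1,0,0,0,0,2.06,-0.37,-1])

```text
time: 14.22
ee_pos: [0.4772, -0.0338, 0.2803]
eef_rot: [-0.053, 0.999, -0.001, -0.001]
ft_force: [-11.8, -4.3, -4.4]
width: 0.0134
grip_force: 13.9
```

```bash
python3 -c "
from h import *
go([.4682,.0345,.228])"
```

```text
t 14.22 pos [ 0.4772 -0.0338  0.2803] turn [-0.01 -0.03 -0.02] shift [0.04 1.72 1.31] F [-11.8  -4.3  -4.4] w 0.0134 q [-0.53 -0.04  0.5   1.8   0.02  1.38  1.64]
```

Emit:
drive_tool(series=[0,0,0,0,0.2,0.07,-1,0,0,0,0,0.41,0.14,-1,0,0,0,0,0.6,0.22,-1,0,0,0,0,0.79,0.33,-1,0,0,0,0,0.97,0.45,-1,0,0,0,0,1.15,0.58,-1,0,0,0,0,1.31,0.72,-1,0,0,0,0,1.46,0.88,-1,0,0,0,0,1.59,1.05,-1,0,0,0,0,1.7,1.22,-1])

```text
time: 15.05
ee_pos: [0.4724, 0.0353, 0.2329]
eef_rot: [-0.054, 0.999, 0.0, 0.002]
ft_force: [-3.3, -1.0, 3.2]
width: 0.0134
grip_force: 14.0
```

Emit:
drive_tool(series=[0,0,0,0,0.03,0.05,-1,0,0,0,0,0.06,0.1,-1,0,0,0,0,0.06,0.1,-1,0,0,0,0,0.06,0.1,-1])

```text
time: 15.38
ee_pos: [0.4731, 0.0362, 0.2299]
eef_rot: [-0.053, 0.999, -0.0, 0.003]
ft_force: [-3.1, -6.7, 12.7]
width: 0.0134
grip_force: 14.0
```

```bash
python3 -c "
from h import *
go([.4682,.0345,.228])"
```

```text
t 15.38 pos [0.4731 0.0362 0.2299] turn [-0.01  0.07 -0.01] shift [ 0.13 -0.03  0.05] F [-3.1 -6.7 12.7] w 0.0134 q [-0.6  -0.02  0.42  1.89  0.01  1.26  1.5 ]
```

Emit:
drive_tool(series=[0,0,0,0,0.05,0.05,-1,0,0,0,0,0.06,0.08,-1,0,0,0,0,0.06,0.08,-1,0,0,0,0,0.06,0.08,-1])

```text
time: 15.72
ee_pos: [0.4739, 0.0364, 0.2275]
eef_rot: [-0.052, 0.999, -0.001, 0.004]
ft_force: [-0.5, -14.4, 15.6]
width: 0.0133
grip_force: 14.0
```

Emit:
drive_tool(series=[0,0,0,0,0,0,0,0,0,0,0,0,0,0,0,0,0,0,0,0,0,0,0,0,0,0,0,0,0,0,0,0,0,-0.3,0,0,0,0,0,0,-0.8,0,0,0,0,0,0,-1.5,0,0,0,0,0,0,-2.3,0,0,0,0,0,0,-3,0,0,0,0,0,0,-3,0])

```text
time: 16.55
ee_pos: [0.4724, 0.0404, 0.3493]
eef_rot: [-0.054, 0.999, 0.001, 0.004]
ft_force: [0.2, -0.3, 0.3]
width: 0.0432
grip_force: 0.0
```

```bash
python3 -c "
from h import *
from bench import camera
go([.4682,.0345,.228])
I=camera('scene')[:,:,::-1]; J=cv2.imread('pics/scene0.png')
f=lambda i:cv2.resize(i[195:275,255:375],(800,533),interpolation=cv2.INTER_CUBIC)
cv2.imwrite('pics/e1.png',f(I))
M=lambda i:(lambda m:(m.sum(),np.argwhere(m).mean(0)))((i[195:235,262:292,2].astype(int)-i[195:235,262:292,1]>70))
print(M(I),M(J))"
```

```text
t 16.55 pos [0.4724 0.0404 0.3493] turn [0.02 0.09 0.01] shift [ 0.14 -0.14  3.03] F [ 0.2 -0.3  0.3] w 0.0432 q [-0.61 -0.07  0.41  1.69  0.03  1.51  1.48]
(np.int64(28), array([20.28571429, 12.32142857])) (np.int64(65), array([18.78461538, 15.04615385]))
```

View pics/e1.png

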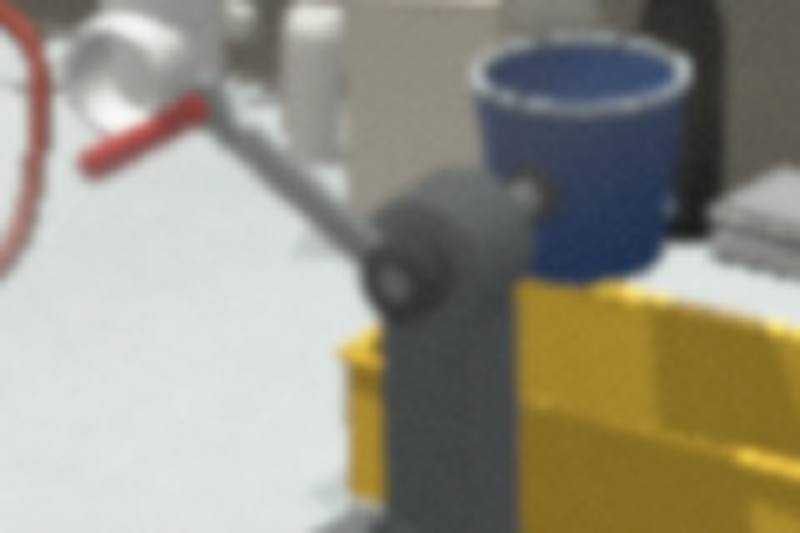

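The pot looks upright and the gripper is clear. A sub-pixel check against the first picture will confirm it.

```bash
python3 -c "
from h import *
from bench import camera
I=np.mean([camera('scene')[:,:,::-1].astype(float) for _ in range(6)],0).astype(np.float32);J=cv2.imread('pics/scene0.png').astype(np.float32)
for nm,(a,b,c,d) in dict(lever=(208,226,264,312),rim=(196,212,322,362),post=(240,285,300,335),bin=(258,285,330,415)).items():
    W=np.eye(2,3,dtype=np.float32);g=lambda i:cv2.cvtColor(i[a:b,c:d],6)
    print(nm,cv2.findTransformECC(g(J),g(I),W,cv2.MOTION_TRANSLATION,None)[0],W[:,2])"
```

```text
lever 0.9280623903387935 [ 0.25266996 -0.35203484]
rim 0.9986013624944671 [0.0163627  0.00723139]
post 0.9708623206625825 [-0.04518   -3.0629869]
bin 0.8018320470113127 [ 0.17731746 -0.09421849]
```

```bash
python3 -c "
from bench import r
print(r.close_job())"
```

```text
the job is handed in; nothing more can be done
None
```

I tipped all four buttons into the bin (all four seen there by the wrist camera), swung the pot back fully upright (rim within about 0.02 px of its first picture), let go, and handed the job in at about 17 s.

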